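# Walk a capsule block round and up to the fence of a warming plate

### The arm

A 6-joint arm with a two-finger parallel gripper is mounted at the origin on the work surface. World frame = base frame: x ahead of the robot, y to its left, z up, the work surface at z = 0. Lengths are in m, angles in rad, forces in N, time in s.
With the tool pointing down it reaches from about 0.35 to 0.85 m from the base axis. Payload 8.1 kg.
Tool frame: the origin (TCP) lies at the very end of the fingers, on their centre line; the grasp point (between the pads) lies pinch_z behind it (pinch_z is the distance from the TCP to the grasp point, in m); z points along the fingers, y is the line along which they close (so a half turn about z gives the same grasp; the last joint's range is limited). The gripper opens to 93 mm and grips with 3 to 60 N. Pads are 15 mm wide; open, the fingers measure 128 mm over their backs; the gripper's body (75 mm by 188 mm) begins 65 mm behind the grasp point.
Start: joints at [-1.352, 0.13, 1.488, -0, 1.523, -0.085], TCP at [0.18, -0.573, 0.219] pointing down, gripper open.
Joint ranges: [-2.96, 2.96], [-0.89, 2.26], [0.02, 2.5], [-1.34, 4.48], [0, 2.73], [-2.66, 2.66]. Speed limits (rad/s): [2.39, 2.39, 2.79, 3.14, 3.14, 3.14].

### API

Orientations are given as a unit quaternion [x, y, z, w].
In Python, from rig import get_state, grab_frame, camera_info, finish_job, pinch_z gives the robot as it stands.
- The arm moves only by the tool move_arm, never from a script. Its argument "rows" is one flat list of numbers, 6 for each row, row after row: the shift along the tool's x, y, z in a scale on which 1.0 is 800 mm, then the turn, a rotation vector about the tool's x, y, z in normalised numbers (1 is 90 degrees). In form: [dx, dy, dz, rx, ry, rz, dx, dy, dz, rx, ry, rz, ...]. A call has 1 to 10 rows; each row is the pose to reach, as a shift and turn from the pose commanded when the call began, along the tool's axes at that moment; what a row does not reach only later rows make up. A row lasts 1/12 s, in which the tool goes at most 41.7 mm and 7.16 degrees, less where a joint would pass 70% of its speed; a pose out of reach is approached as far as the arm can. A shift or turn number past 1, either way, is cut back to 1. A call with a gripper value outside its range is refused whole. "claw" is the closure, from 0 (fully open) to 1 (shut), set as the call begins (left out, the last holds). The fingers move at their own pace and stop on an object; "newtons" is the grip in N (left out, the last holds). Time passes only in rows, so rows that repeat a pose let the fingers close. It gives the time, the measured TCP pose, the force, the opening and the grip force at its end, in the units of the state.
- get_state(): the state, without advancing time (a new reading comes with each control period).
- grab_frame(name): name is "scene" or "top" or "wrist"; returns (picture, depth): 400x640x3 uint8, blue, green, red; 400x640 float32, m along the optical axis (not along the pixel's ray), 0 where there is no reading.
- camera_info(name): a dict with "vertical_fov" (degrees; the focal length in pixels is half the picture's height over the tangent of half this angle, whatever the lens; pixels are square), "cx", "cy" (the principal point, pixels), "R" (3x3) and "t" (3): a world point X has camera coordinates R X + t; the wrist camera has in their place "hand_eye" (4x4, takes a point from camera to tool coordinates, whose origin is the TCP and whose axes are the flange's). Camera axes: x right, y down, z forward; pixel columns grow to the right and rows downward; lengths in m; the calibration is good to about 2 mm. The wrist camera is an equidistant fisheye: a pixel r from the principal point sees the ray r / f radians off the axis. A picture is of the moment at which its call begins: read the wrist's pose just before it. camera_info takes no time and is no camera call.
- finish_job(): hands the job in; it is judged then, once.
The state is a dict: "time_s": time; "joints": joint angles; "qd": joint speeds; "tau": joint torques, N m; "tool_pos": TCP position; "orientation": TCP orientation; "contact_force": force on the tool from outside, world axes, zero at the start; "moment": the same for the moment, N m; "finger_gap": finger opening in m; "gripper_force": force on a finger pad.
Only numpy, scipy, OpenCV 4.12 (cv2) and the standard library are available. Lean on these libraries where they do the work, as an engineer would, in place of code of your own. Each camera call takes 0.05 s, during which the arm holds its last target. There are 200 camera calls.

### The job

Using only fingertip pushes on its corners and sides, walk the heavy aluminium capsule block round on the warming plate until one of its long sides squarely faces the upright steel fence, while it is still clear of the fence so that no corner digs into it. Then push it gently straight on until that long side sits flat against the fence, with neither end of the block sticking out past the fence, and let go. Do not lift, tip or knock the block or touch the capsule lids on it, and leave the jar, the pot and the knife case where they are.

Things in the scene. Friction and masses are not known exactly. Their poses are not given: they have to be found in the camera images.
- block: Solid aluminium block, 150 mm long (y), 90 wide (x), 50 high (z), 1.4 to 1.9 kg, too wide to grip. Origin: centre of its underside. Slides at 6 to 14 N, stops when the push stops. Either long side may go to the fence. Starts 50 to 90 degrees out of square, either way, centre 112 to 130 mm from the fence. Pushed near one end of a long side it pivots about a point some 60 mm past its middle.
- lids: The ten pale capsule lids, discs 14 mm across standing 2.6 mm proud of the block's top, in two rows of five along its length. Fixed to the block, same origin and axes as the block. Not to be touched.
- plate: Flatbed warming plate, fixed to the bench: white housing, dark steel working face 342 (x) by 422 mm (y). Origin under its centre, at bench level; the working face is 45 mm above it. x points across to the fence, y along it. A control head on its +y side is lower than the working face, but for a knob 7 mm above it. Placed and turned anew each time.
- fence: Upright steel fence fixed on the far part of the plate: 200 mm long (y), 40 mm high, 10 mm thick. Origin: foot of the middle of its near face, level with the working face; x points away from the block, through the fence, y along it, z up. When the block is home its centre is at x = -45 mm, y within 25 mm of 0, in this frame.
- jar: Bystander: amber glass jar with black lid, 34 mm across, 52 mm high, standing near one side edge of the plate, about 185 mm from its midline. Origin at the centre of its underside.
- pot: Bystander: clear plastic pot with white lid, 30 mm across, 42 mm high, near the other side edge of the plate. Origin at the centre of its underside.
- knifecase: Bystander: closed knife case, grey with clear lid, 48 by 70 mm, 33 mm high, on the bench to the right of the plate. Origin at the centre of its underside.
There are look-alikes about, which are no part of the job. Of the things like the block, leave any that is orange; of the rest the smaller one is meant.

How it is judged:
On the way, in this order (a step that is already met when the one before it is completed fails the run):
1. the block has been turned until a long side faces the fence (within 6 degrees) and it is still clear of the fence (gap over 6 mm) (angle between the y axis of block and the y axis of fence, either way round below 0.105 rad and x of block in the frame of fence below -0.051 m), for 0.2 s.
2. the block's long side sits flat against the fence (angle between the y axis of block and the y axis of fence, either way round below 0.026 rad and x of block in the frame of fence above -0.048 m), for 0.2 s.
At the end, for the whole second after the job is handed in: The block lies flat on the plate, at rest, with one long side against the fence: gap at its middle under 3 mm, out of square by less than 1.5 degrees, and neither end past the end of the fence by more than 2 mm (centre within 27 mm of the fence's middle) (all of step 2 and y of block in the frame of fence between -0.027 and 0.027 m and z of block in the frame of fence between -0.003 and 0.003 m and angle between block's own z axis and vertical below 0.03 rad and linear speed of block below 0.01 m/s); the robot touches nothing.
It fails at once if the block touches the fence while it is more than 10 degrees out of square (contact force between block and fence above 0.5 N and angle between the y axis of block and the y axis of fence, either way round above 0.175 rad).
It fails at once if the block is lifted or tipped (z of block in the frame of fence above 0.006 m or angle between block's own z axis and vertical above 0.07 rad).
It fails at once if the block is shoved or knocked (faster than 0.25 m/s) (linear speed of block above 0.25 m/s).
It fails at once if the fingers press on the capsule lids (contact force between the fingers and lids above 1 N).
It fails at once if the jar, the pot or the knife case is moved more than 15 mm (distance of any of jar, pot, knifecase from where it was at the start of the episode above 0.015 m).
It also fails if it takes over 58 s, if anything falls off the work surface, if the arm or the gripper's body presses on something with over 40 N, if the wrist force passes 120 N, or if a joint passes its speed limit or range.

## Working session

There is one attempt and no reset: what is moved stays moved. The work goes in short steps, Python scripts to look and compute and a tool call to move; the robot and the scene stay as the last step left them, time stands still between calls to the robot, and variables do not carry over. Pictures are saved under pics/ and viewed, at most 10 in all, crops included, and the job is handed in when it is done.

Besides the shell and the picture viewer there is one more tool, called after ">>>" by a JSON object that holds its "method" and its "body". move_arm: Moves the arm, as the interface text tells. Its arguments: {"type":"object","properties":{"rows":{"type":"array"},"claw":{"type":"number"},"newtons":{"type":"number"}},"required":["rows"]}

```bash
ls; mkdir -p pics
python3 - <<'E'
from rig import *
import cv2,numpy as np
for n in("scene","top"):
    im,d=grab_frame(n); cv2.imwrite(f"pics/{n}0.png",im); np.savez(f"pics/{n}0.npz",im=im,d=d)
    c=camera_info(n); print(n,{k:np.round(v,4).tolist() for k,v in c.items() if k not in("name",)})
s=get_state();print(s,pinch_z)
E
```

```text
pics
scene {'vertical_fov': 46.3139, 'cx': 328.6817, 'cy': 204.37, 'R': [[0.2997, 0.954, 0.0051], [0.8057, -0.2503, -0.5368], [-0.5109, 0.165, -0.8437]], 't': [-0.0417, -0.4026, 1.3467]}
top {'vertical_fov': 42.3028, 'cx': 314.3583, 'cy': 196.1523, 'R': [[0.0043, -0.9998, -0.0181], [-0.9983, -0.0033, -0.0574], [0.0573, 0.0183, -0.9982]], 't': [-0.1011, 0.4918, 1.2656]}
{'time_s': 0.1, 'joints': array([-1.35240312e+00,  1.31099666e-01,  1.48914428e+00, -4.66941078e-06,
        1.52299880e+00, -8.54311125e-02]), 'qd': array([-1.26099655e-04, -1.04715849e-03, -2.91332497e-03, -4.11557881e-04,
        4.17199974e-04,  4.19333150e-05]), 'tau': array([ 8.76622598e-04, -5.61341143e+01, -4.93094301e+01,  7.69122387e-02,
        2.90513935e-02, -5.49023218e-05]), 'tool_pos': array([ 0.17939529, -0.57202582,  0.2176983 ]), 'orientation': array([ 9.88483167e-01,  1.51328608e-01, -5.71361063e-05, -8.23065262e-04]), 'contact_force': array([ 0.99265489,  0.48416933, -0.49676947]), 'moment': array([0.06822643, 0.05014761, 0.00952121]), 'gripper_force': 0.0, 'finger_gap': 0.09297899875214029} 0.0188
```

View pics/scene0.png

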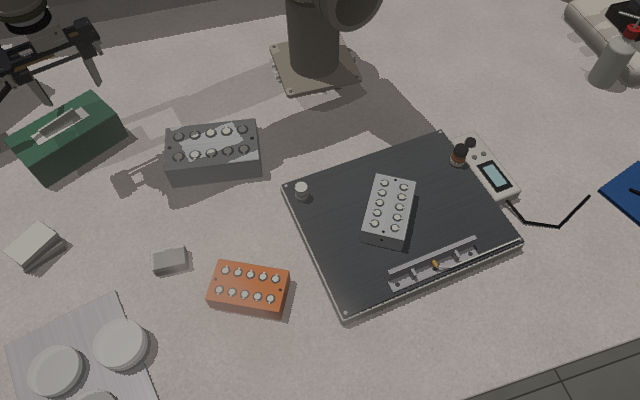

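View pics/top0.png

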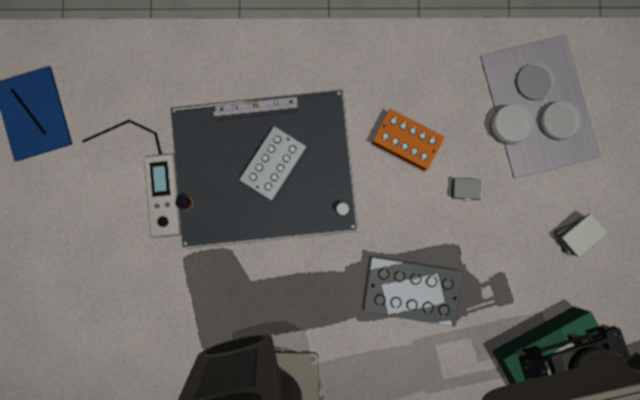

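The scene view shows the small grey block on the plate at about (389,211), with the fence from (388,272) to (478,240), the pot at (301,190) and the jar at (459,154). In the top view the block is at (273,162), the fence strip at (255,105), the plate corners at (172,107), (341,91), (355,230) and (184,245), the jar at (183,202), the pot at (343,208) and the knife case at (466,188).

```bash
cat > h.py <<'E'
import numpy as np,cv2
from rig import *
def cam(n):
    c=camera_info(n); return 200/np.tan(np.radians(c["vertical_fov"]/2)),c["cx"],c["cy"],np.array(c["R"]),np.array(c["t"])
def cast(n,uv,z):
    f,cx,cy,R,t=cam(n); uv=np.atleast_2d(uv).astype(float)
    d=np.c_[(uv[:,0]-cx)/f,(uv[:,1]-cy)/f,np.ones(len(uv))]@R; o=-R.T@t
    return o+d*((z-o[2])/d[:,2])[:,None]
def cloud(n,D):
    f,cx,cy,R,t=cam(n); v,u=np.mgrid[:400,:640]
    P=np.stack([(u-cx)/f*D,(v-cy)/f*D,D],-1); return (P-t)@R
def proj(n,X):
    f,cx,cy,R,t=cam(n); p=np.atleast_2d(X)@R.T+t; return p[:,:2]/p[:,2:]*f+[cx,cy]
def rect(P):
    r=cv2.minAreaRect((P[:,:2]*1000).astype(np.float32)); return np.round(cv2.boxPoints(r),1).tolist(),np.round(r[0],1),np.round(r[1],1),r[2]
E
cat > m.py <<'E'
from h import *
import sys
def block(n,im,D,seed):
    W=cloud(n,D); m=((W[...,2]>.085)&(W[...,2]<.106)&(D>0)).astype(np.uint8)
    k,l=cv2.connectedComponents(m); q=(l==l[seed[1],seed[0]])
    print(n,"top z",np.median(W[q][:,2]),"px",q.sum())
    c=max(cv2.findContours(q.astype(np.uint8),0,1)[0],key=cv2.contourArea)[:,0]
    print(" rays@.095",rect(cast(n,c,.095)))
    return q
if __name__=="__main__":
    for n,s,fp in(("top",(273,162),(255,103)),("scene",(389,211),(430,256))):
        z=np.load(f"pics/{n}0.npz"); im,D=z["im"],z["d"]
        block(n,im,D,s)
        W=cloud(n,D); H=W[...,2]
        m=((H>.035)&(H<.055)&(D>0)&(im.max(2)<110)).astype(np.uint8); k,l,st,ce=cv2.connectedComponentsWithStats(m)
        i=1+np.argmax(st[1:,4]); q=l==i; c=max(cv2.findContours(q.astype(np.uint8),0,1)[0],key=cv2.contourArea)[:,0]
        print(" plate z",np.median(H[q]),rect(cast(n,c,.045)))
        # fence top
        yy,xx=np.mgrid[:400,:640]; near=(np.hypot(xx-fp[0],yy-fp[1])<55)
        m=near&(H>.076)&(H<.091)&(D>0)&~((H>.09))
        k,l,st,ce=cv2.connectedComponentsWithStats(m.astype(np.uint8))
        for i in range(1,k):
            if st[i,4]>25: q=l==i; print(" fence?",st[i],np.median(H[q]),rect(W[q]))
    z=np.load("pics/top0.npz")
    big=cv2.resize(z["im"][80:255,160:370],None,fx=3.8,fy=3.4,interpolation=cv2.INTER_CUBIC); 
    z=np.load("pics/scene0.npz"); cv2.imwrite("pics/c1.png",cv2.resize(z["im"][130:320,280:530],None,fx=3.1,fy=3.1,interpolation=cv2.INTER_CUBIC))
    cv2.imwrite("pics/c0.png",big)
E
python3 m.py
```

```text
top top z 0.0945066647243838 px 2479
 rays@.095 ([[476.5, -2.0], [602.9000244140625, -82.0999984741211], [651.5, -5.400000095367432], [525.2000122070312, 74.69999694824219]], array([564. ,  -3.7]), array([ 90.8, 149.6]), 57.60837936401367)
 plate z 0.04429679257957632 ([[365.20001220703125, 222.0], [410.29998779296875, -202.10000610351562], [751.9000244140625, -165.8000030517578], [706.9000244140625, 258.29998779296875]], array([558.6,  28.1]), array([343.6, 426.5]), 6.0664215087890625)
 fence? [213 104  85  13 416] 0.08384244980712321 ([[677.2999877929688, 139.8000030517578], [695.7000122070312, -59.20000076293945], [709.7999877929688, -57.900001525878906], [691.2999877929688, 141.10000610351562]], array([693.5,  41. ]), array([ 14.1, 199.9]), 5.28778076171875)
scene top z 0.09470436311144521 px 2672
 rays@.095 ([[476.70001220703125, 0.10000000149011612], [607.5, -82.5999984741211], [655.5, -6.800000190734863], [524.5999755859375, 75.9000015258789]], array([566.1,  -3.4]), array([ 89.7, 154.8]), 57.697174072265625)
 plate z 0.04450594406813391 ([[364.79998779296875, 222.1999969482422], [410.70001220703125, -200.60000610351562], [756.0999755859375, -163.0], [710.2000122070312, 259.79998779296875]], array([560.5,  29.6]), array([347.4, 425.3]), 6.2024030685424805)
 fence? [387 235  90  42 574] 0.08399218859562502 ([[674.5, 142.10000610351562], [696.2000122070312, -58.0], [707.9000244140625, -56.70000076293945], [686.2999877929688, 143.3000030517578]], array([691.2,  42.7]), array([ 11.8, 201.2]), 6.1701202392578125)
 fence? [379 236  25   9  81] 0.0836044082099524 ([[621.9000244140625, -44.900001525878906], [625.2000122070312, -47.0], [651.5, -4.300000190734863], [648.2000122070312, -2.299999952316284]], array([636.7, -24.6]), array([50.1,  3.9]), 58.31589126586914)
```

Both views agree to about 2 mm: block centre (565,-4) mm with its top at 95 mm, long axis heading 147.6°. The fence heading is 96.1° and its near face middle is (686.5,41). The block must turn about -51.5°, so I push the end nearest the robot. First, travel with the claw shut.

The rows are not in the units I measure in: shifts go in shares of 800 mm and turns go in shares of 90 degrees. I convert before sending: 440 mm is 0.55, -419 mm is -0.5238, -40 degrees is -0.4444.

>>> {"method": "move_arm", "body": {"rows": [0.55,-0.5238,0,0,0,-0.4444,0.55,-0.5238,0,0,0,-0.4444,0.55,-0.5238,0,0,0,-0.4444,0.55,-0.5238,0,0,0,-0.4444,0.55,-0.5238,0,0,0,-0.4444,0.55,-0.5238,0,0,0,-0.4444,0.55,-0.5238,0,0,0,-0.4444,0.55,-0.5238,0,0,0,-0.4444,0.55,-0.5238,0,0,0,-0.4444,0.55,-0.5238,0,0,0,-0.4444], "claw": 1, "newtons": 20}}

```text
time_s: 0.93
tool_pos: [0.3818, -0.2061, 0.2184]
orientation: [0.877, 0.48, -0.0, -0.0]
contact_force: [1.8, -0.7, 0.2]
finger_gap: 0.0311
gripper_force: 0.0
```

```bash
cat > go.py <<'E'
# usage: go.py X Y Z(mm) phi(deg): tool-frame shift and turn to a world pose, tool down
import sys
from h import *
from scipy.spatial.transform import Rotation as Ro
def go(X,Y,Z,phi):
    s=get_state(); R=Ro.from_quat(s["orientation"]); p=s["tool_pos"]*1000
    t=Ro.from_euler("z",phi,degrees=True)*Ro.from_euler("x",180,degrees=True)
    print("t",s["time_s"],"at",p.round(1),"phi",np.degrees(np.arctan2(*R.as_matrix()[1::-1,0])).round(1),"F",s["contact_force"].round(1),"gap",round(s["finger_gap"],4))
    print("shift",R.inv().apply(np.array([X,Y,Z])-p).round(1),"turn",(R.inv()*t).as_rotvec(degrees=True).round(1))
if __name__=="__main__": go(*map(float,sys.argv[1:]))
E
python3 go.py 472 -43 160 57.6
```

```text
t 0.9333 at [ 381.8 -206.1  218.4] phi 57.4 F [ 1.8 -0.7  0.2] gap 0.0311
shift [186.  -11.9  58.4] turn [-0.   0.  -0.2]
```

>>> {"method": "move_arm", "body": {"rows": [0.2325,-0.015,0.0725,0,0,0,0.2325,-0.015,0.0725,0,0,0,0.2325,-0.015,0.0725,0,0,0,0.2325,-0.015,0.0725,0,0,0,0.2325,-0.015,0.0725,0,0,0,0.2325,-0.015,0.0725,0,0,0,0.2325,-0.015,0.1975,0,0,0,0.2325,-0.015,0.1975,0,0,0,0.2325,-0.015,0.1975,0,0,0,0.2325,-0.015,0.1975,0,0,0]}}

```text
time_s: 1.77
tool_pos: [0.467, -0.0444, 0.0554]
orientation: [0.877, 0.48, -0.004, -0.003]
contact_force: [-0.1, 1.0, -0.3]
finger_gap: 0.0004
gripper_force: 0.0
```

```bash
python3 go.py 488.8 -17.3 60 57.6
```

```text
t 1.7667 at [467.  -44.4  55.4] phi 57.4 F [-0.1  1.  -0.3] gap 0.0004
shift [34.6  3.8 -4.8] turn [-0.5  0.2 -0.2]
```

To row units: 35 mm is 0.0438, 32 mm is 0.04.

>>> {"method": "move_arm", "body": {"rows": [0.0125,0.005,-0.0038,0,0,0,0.0225,0.005,-0.0038,0,0,0,0.03,0.005,-0.0038,0,0,0,0.035,0.005,-0.0038,0,0,0,0.04,0.005,-0.0038,0,0,0,0.0438,0.005,-0.0038,0,0,0]}}

```text
time_s: 2.27
tool_pos: [0.494, -0.0187, 0.0651]
orientation: [0.877, 0.481, -0.001, 0.001]
contact_force: [-11.4, -11.0, 11.3]
finger_gap: 0.0006
gripper_force: 7.7
```

```bash
python3 go.py 488.8 -17.3 62 57.6
cat > arc.py <<'E'
# arc.py px py step n: rows for turning about a pivot at tool (px,py)
import sys,numpy as np
px,py,st,n=map(float,sys.argv[1:]); p=np.array([px,py])
for i in range(1,int(n)+1):
    c,s=np.cos(np.radians(st*i)),np.sin(np.radians(st*i)); print((p-np.array([[c,-s],[s,c]])@p).round(),st*i)
E
python3 arc.py 52.5 117 3 9
```

```text
t 2.2667 at [494.  -18.7  65.1] phi 57.4 F [-11.4 -11.   11.3] gap 0.0006
shift [-1.6 -5.1  3.1] turn [ 0.1  0.2 -0.2]
[ 6. -3.] 3.0
[13. -5.] 6.0
[19. -7.] 9.0
[25. -8.] 12.0
[ 32. -10.] 15.0
[ 39. -10.] 18.0
[ 45. -11.] 21.0
[ 52. -11.] 24.0
[ 59. -11.] 27.0
```

To row units: 45 mm is 0.0563, 39 mm is 0.0488, 21 degrees is 0.2333.

>>> {"method": "move_arm", "body": {"rows": [0.005,-0.0025,0,0,0,0.0222,0.01,-0.0038,0,0,0,0.0444,0.0163,-0.0063,0,0,0,0.0667,0.0238,-0.0088,0,0,0,0.1,0.0313,-0.01,0,0,0,0.1333,0.04,-0.0125,0,0,0,0.1667,0.0488,-0.0125,0,0,0,0.2,0.0563,-0.0138,0,0,0,0.2333]}}

```text
time_s: 2.93
tool_pos: [0.5082, 0.0251, 0.0647]
orientation: [0.95, 0.311, -0.001, 0.001]
contact_force: [-9.7, -8.9, 8.7]
finger_gap: 0.0005
gripper_force: 6.2
```

```bash
cat > look.py <<'E'
# block and tool pose: block seen by top camera; seed nearest to last known centre
import sys
from h import *
def look(n="top",save=None):
    im,D=grab_frame(n); W=cloud(n,D)
    if save: cv2.imwrite(save,im)
    F=np.array([686.5,41.2]); th=np.radians(6.1); xf=np.array([np.cos(th),np.sin(th)]); yf=np.array([-xf[1],xf[0]])
    g=im.astype(int); grey=(g.max(2)-g.min(2)<40)&(g.max(2)>70)
    m=((W[...,2]>.088)&(W[...,2]<.102)&(D>0)&grey&(W[...,0]>.45)&(W[...,0]<.70)&(abs(W[...,1])<.17)).astype(np.uint8)
    k,l,st,ce=cv2.connectedComponentsWithStats(m); i=1+np.argmax(st[1:,4])
    c=max(cv2.findContours((l==i).astype(np.uint8),0,1)[0],key=cv2.contourArea)[:,0]
    r=cv2.minAreaRect((cast(n,c,.095)[:,:2]*1000).astype(np.float32)); b=cv2.boxPoints(r)
    e=[b[1]-b[0],b[2]-b[1]]; v=max(e,key=np.linalg.norm); h=np.degrees(np.arctan2(v[1],v[0]))%180
    d=np.array(r[0])-F; print(n,"t",round(get_state()["time_s"],2),"C",np.round(r[0],1),"size",np.round(r[1],1),"out of square",round(h-96.1,2),"fence xy",round(d@xf,1),round(d@yf,1))
    s=get_state(); print(" tool",(s["tool_pos"]*1000).round(1),"F",s["contact_force"].round(1))
if __name__=="__main__":
    for n in sys.argv[1:] or ["top","scene"]: look(n,"pics/%s_last.png"%n)
E
python3 look.py
```

```text
top t 2.98 C [601.5 -13.5] size [90.1 79.7] out of square -59.99 fence xy -90.3 -45.3
 tool [508.7  26.1  64.6] F [-7.7 -6.7  9.1]
scene t 3.03 C [582.8  15.9] size [ 90.3 153. ] out of square 28.71 fence xy -105.8 -14.1
 tool [508.7  26.   64.5] F [-3.7 -3.6  4. ]
```

To row units: 45 mm is 0.0563, 43 mm is 0.0538, 21 degrees is 0.2333.

>>> {"method": "move_arm", "body": {"rows": [0.005,-0.0025,0,0,0,0.0222,0.01,-0.0038,0,0,0,0.0444,0.0163,-0.0063,0,0,0,0.0667,0.0238,-0.0088,0,0,0,0.1,0.0313,-0.01,0,0,0,0.1333,0.04,-0.0125,0,0,0,0.1667,0.0488,-0.0125,0,0,0,0.2,0.0538,-0.0138,0,0,0,0.2222,0.0563,-0.0138,0,0,0,0.2333]}}

```text
time_s: 3.78
tool_pos: [0.5371, 0.0617, 0.0641]
orientation: [0.991, 0.133, -0.002, 0.0]
contact_force: [-14.7, -4.4, 12.2]
finger_gap: 0.0009
gripper_force: 7.2
```

```bash
python3 look.py scene
```

```text
scene t 3.83 C [600.3  25.2] size [ 94.9 152.1] out of square 9.07 fence xy -87.4 -6.7
 tool [537.2  61.8  64.1] F [-10.5  -2.2   7.5]
```

To row units: 17 mm is 0.0213, 13 mm is 0.0163, 8 degrees is 0.0889.

>>> {"method": "move_arm", "body": {"rows": [0.005,-0.0025,0,0,0,0.0222,0.01,-0.0038,0,0,0,0.0444,0.0163,-0.0063,0,0,0,0.0667,0.0213,-0.0075,0,0,0,0.0889,0.0213,-0.0075,0,0,0,0.0889]}}

```text
time_s: 4.25
tool_pos: [0.5521, 0.0727, 0.0639]
orientation: [0.998, 0.064, -0.002, -0.0]
contact_force: [-7.3, -0.1, 5.7]
finger_gap: 0.0001
gripper_force: 4.0
```

To row units: -90 mm is -0.1125, -60 mm is -0.075, 8 degrees is 0.0889.

>>> {"method": "move_arm", "body": {"rows": [-0.0063,-0.0075,0,0,0,0.0889,-0.0313,-0.0075,0,0,0,0.0889,-0.075,-0.0075,0,0,0,0.0889,-0.1125,-0.0075,0,0,0,0.0889,-0.1125,-0.0075,0,0,0,0.0889], "claw": 0}}

```text
time_s: 4.67
tool_pos: [0.4569, 0.0664, 0.0615]
orientation: [1.0, -0.005, -0.003, 0.0]
contact_force: [-0.7, -0.3, -0.4]
finger_gap: 0.0292
gripper_force: 0.0
```

```bash
python3 look.py
```

```text
top t 4.72 C [611.4  27.4] size [ 90.5 149.8] out of square 0.39 fence xy -76.2 -5.7
 tool [460.2  66.6  62.8] F [0.7 0.7 0.1]
scene t 4.77 C [611.7  27.8] size [ 89.9 151.6] out of square 0.51 fence xy -75.8 -5.4
 tool [462.7  66.7  64. ] F [ 0.4  0.4 -0.6]
```

```bash
python3 go.py 518 18 63 6.1
```

```text
t 4.7667 at [462.7  66.7  64. ] phi -0.6 F [ 0.4  0.4 -0.6] gap 0.0369
shift [55.8 48.1  1. ] turn [ 0.  -0.  -6.7]
```

To row units: 54 mm is 0.0675, 50 mm is 0.0625, -6.7 degrees is -0.0744.

>>> {"method": "move_arm", "body": {"rows": [0.0125,0.06,0,0,0,-0.0333,0.025,0.06,0,0,0,-0.0744,0.05,0.06,0,0,0,-0.0744,0.0625,0.06,0,0,0,-0.0744,0.0675,0.06,0,0,0,-0.0744,0.0675,0.06,0,0,0,-0.0744,0.0675,0.06,0,0,0,-0.0744,0.0675,0.06,0,0,0,-0.0744,0.0675,0.06,0,0,0,-0.0744,0.0675,0.06,0,0,0,-0.0744]}}

```text
time_s: 5.6
tool_pos: [0.5163, 0.0181, 0.0636]
orientation: [0.999, 0.053, -0.0, 0.0]
contact_force: [0.1, -0.5, -0.7]
finger_gap: 0.0929
gripper_force: 0.0
```

```bash
python3 go.py 559 22 63 6.1
```

```text
t 5.6 at [516.3  18.1  63.6] phi 6.1 F [ 0.1 -0.5 -0.7] gap 0.0929
shift [42.8  0.7  0.6] turn [0. 0. 0.]
```

To row units: 60 mm is 0.075, 57 mm is 0.0713.

>>> {"method": "move_arm", "body": {"rows": [0.015,0.0013,0,0,0,0,0.03,0.0013,0,0,0,0,0.04,0.0013,0,0,0,0,0.0463,0.0013,0,0,0,0,0.0513,0.0013,0,0,0,0,0.0563,0.0013,0,0,0,0,0.0613,0.0013,0,0,0,0,0.0663,0.0013,0,0,0,0,0.0713,0.0013,0,0,0,0,0.075,0.0013,0,0,0,0]}}

```text
time_s: 6.43
tool_pos: [0.5734, 0.0231, 0.0633]
orientation: [0.999, 0.053, -0.004, 0.0]
contact_force: [-16.7, -1.5, 12.4]
finger_gap: 0.0931
gripper_force: 8.9
```

```bash
python3 look.py scene; python3 go.py 590 25.4 63 6.1
```

```text
scene t 6.48 C [626.2  28.7] size [ 91.5 151.7] out of square 0.33 fence xy -61.3 -6.0
 tool [574.   23.2  63.3] F [-15.3  -0.3  12.2]
t 6.4833 at [574.   23.2  63.3] phi 6.1 F [-15.3  -0.3  12.2] gap 0.093
shift [16.1 -0.5  0.2] turn [-0.   0.3  0. ]
```

To row units: 16 mm is 0.02, 15 mm is 0.0188.

>>> {"method": "move_arm", "body": {"rows": [0.0025,0,0,0,0,0,0.005,0,0,0,0,0,0.0075,0,0,0,0,0,0.01,0,0,0,0,0,0.0125,0,0,0,0,0,0.015,0,0,0,0,0,0.0163,0,0,0,0,0,0.0175,0,0,0,0,0,0.0188,0,0,0,0,0,0.02,0,0,0,0,0]}}

```text
time_s: 7.32
tool_pos: [0.589, 0.0248, 0.0633]
orientation: [0.999, 0.053, -0.004, 0.0]
contact_force: [-16.2, -1.8, 12.4]
finger_gap: 0.0931
gripper_force: 8.6
```

```bash
python3 look.py scene
```

```text
scene t 7.37 C [640.9  30.4] size [ 93.1 151.2] out of square 0.04 fence xy -46.5 -5.9
 tool [589.3  24.8  63.3] F [-16.8  -2.5  12.4]
```

Still sliding at 16 N; creep on until the force climbs, which means it is seated.

To row units: 2 mm is 0.0025, 1.4 mm is 0.0018.

>>> {"method": "move_arm", "body": {"rows": [0.0009,0,0,0,0,0,0.0018,0,0,0,0,0,0.0025,0,0,0,0,0,0.0025,0,0,0,0,0,0.0025,0,0,0,0,0]}}

```text
time_s: 7.78
tool_pos: [0.5895, 0.0248, 0.0633]
orientation: [0.999, 0.053, -0.005, 0.0]
contact_force: [-26.3, -2.7, 19.1]
finger_gap: 0.093
gripper_force: 12.8
```

To row units: 2 mm is 0.0025, 1.5 mm is 0.0019.

>>> {"method": "move_arm", "body": {"rows": [0.0009,0,0,0,0,0,0.0019,0,0,0,0,0,0.0025,0,0,0,0,0,0.0025,0,0,0,0,0]}}

```text
time_s: 8.12
tool_pos: [0.5895, 0.0249, 0.0633]
orientation: [0.999, 0.053, -0.007, 0.0]
contact_force: [-37.0, -3.9, 28.2]
finger_gap: 0.0925
gripper_force: 18.9
```

```bash
python3 look.py scene
```

```text
scene t 8.17 C [643.5  30.6] size [ 93.6 151.7] out of square 0.3 fence xy -43.9 -5.9
 tool [589.5  24.8  63.3] F [-36.8  -3.2  27.5]
```

The tool has stopped while the force climbs, so the block is seated. Back straight off and check.

>>> {"method": "move_arm", "body": {"rows": [-0.0038,0,0,0,0,0,-0.0088,0,0,0,0,0,-0.0188,0,0,0,0,0,-0.0438,0,0,0,0,0,-0.075,0,0,0,0,0,-0.1125,0,0,0,0,0,-0.15,0,0,0,0,0,-0.15,0,-0.05,0,0,0,-0.15,0,-0.075,0,0,0,-0.15,0,-0.075,0,0,0]}}

```text
time_s: 9.0
tool_pos: [0.4786, 0.0125, 0.1278]
orientation: [0.999, 0.053, 0.003, 0.0]
contact_force: [-0.1, -1.0, 1.6]
finger_gap: 0.093
gripper_force: 0.0
```

```bash
python3 look.py
python3 - <<'E'
import cv2
im=cv2.imread("pics/scene_last.png"); cv2.imwrite("pics/c5.png",cv2.resize(im[130:320,280:530],None,fx=3.1,fy=3.1,interpolation=cv2.INTER_CUBIC))
E
```

```text
top t 9.05 C [644.6  30.7] size [ 94.1 149.7] out of square -0.04 fence xy -42.8 -6.0
 tool [478.7  12.5 126.3] F [0.7 0.3 1.1]
scene t 9.1 C [644.3  30.8] size [ 92.2 151.1] out of square 0.07 fence xy -43.1 -5.8
 tool [477.9  12.6 124.8] F [-0.6 -0.4 -0.6]
```

View pics/c5.png

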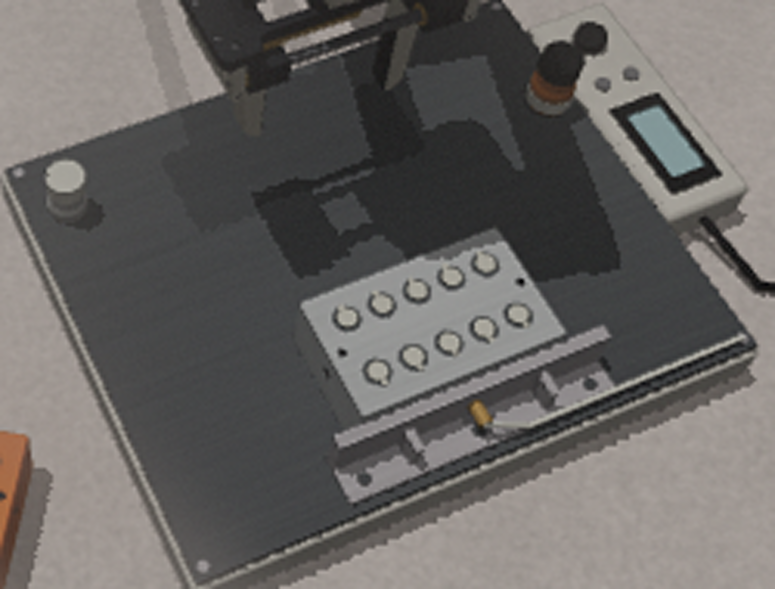

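The crop shows the block's long side flat along the fence (edge from about (365,415) to (565,335)). Both fence ends extend past it, and the jar and pot are in place. The tool is clear of everything, so I am handing in.

```bash
python3 -c "
from rig import *
print(finish_job())"
```

```text
the job is handed in; nothing more can be done
None
```

The job is handed in at about 9 s of the 58 s allowed: in the last camera check the block's long side sat flat against the fence, square to about 0.1° and about 6 mm off the fence's middle, with the jar and pot in place; I did not re-check the knife case, though the arm never went near it.

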